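Nest the sterilising canister and set its lid a quarter turn open

TASK

Pick up the square metal canister, turn it and set it down in the steel nest with its blue-striped side against the tall green plate. Then screw its lid down until it bottoms out on the red gasket, back the lid off a quarter turn so that steam can get in, and finish with the gripper still holding the lid there so that I can fit the seal: do not let go. Keep the canister upright throughout and leave the jar, the bowl and the carton where they stand.

Things in the scene. Friction and masses are not known exactly. Their poses are not given: they have to be found in the camera images.
- canister: Loose canister, 0.3 to 0.5 kg with its lid. Square aluminium body 60 x 60 mm, 56 mm high, origin at the centre of its underside, z up; above it a red gasket ring 43 mm across (top at 64 mm), the threaded neck and the lid. Its +x side has a blue stripe, seen on the top edge too. Starts turned 0.5 to 2 rad counter-clockwise from its way in the nest.
- canister_mid (a point): Centre of the canister's square body, 28 mm above its underside; axes as the canister's (+x towards the striped side, z up).
- stripe (a point): Middle of the canister's blue-striped side, 30 mm from its centre, 28 mm above its underside.
- lid_mid (a point): Centre of the round grey knurled lid (half-way up): 44 mm across, 30 mm high, white pointer line on its black top along +x. Screwed home, this point is 79 mm above the canister's underside and 23 mm above the square shoulder; it rises 1.27 mm per radian of unscrewing. The canister can be lifted and turned by the lid: thread friction carries it.
- lid (a joint): How far the lid is unscrewed (rad): 0 is bottomed out, a hard stop; grows as the lid turns counter-clockwise from above (clockwise tightens). Starts 2.0 to 3.0 and cannot pass 4.2, so it never comes off. Friction about 0.06 N m; it stays where it is left.
- nest: Fixed steel nest: foot plate 130 x 115 x 6 mm, square pocket 65 x 65 mm (canister can twist 5 degrees in it), floor 6 mm up. Origin at the pocket's centre on the bench, z up. Walls 4 mm thick, 22 mm high; the tall green plate on the +x side 45 mm; each plus an outward-flared lead-in lip 10 mm higher. Seated, the canister's +x lies along the nest's +x.
- amber_jar: Bystander: amber glass jar with a white cap, 48 mm across, 60 mm high, origin under its centre.
- bowl: Bystander: small blue bowl, 90 mm across, 45 mm high, origin under its centre.
- carton: Bystander: white carton with a blue band, 50 x 75 mm, 90 mm high, origin under its centre.

How it is judged:
By the outcome, as a careful person would: the job done as asked, in the order asked, and still so for the second after the job is handed in, while the arm keeps its last pose, push and grip.
It also fails if it takes over 58 s, if anything falls off the work surface, if the arm or the gripper's body presses on something with over 40 N, if the wrist force passes 120 N, or if a joint passes its speed limit or range.

ROBOT

A 6-joint arm with a two-finger parallel gripper is mounted at the origin on the work surface. World frame = base frame: x ahead of the robot, y to its left, z up, the work surface at z = 0. Lengths are in m, angles in rad, forces in N, time in s.
With the tool pointing down it reaches from about 0.4 to 0.825 m from the base axis. Payload 7 kg.
Tool frame: the origin (TCP) lies on the centre line of the jaws, within the pads' length; the fingertips stand 8 mm ahead of it and the grasp point (between the pads) lies 11 mm behind it; z points along the fingers, y is the direction in which the jaws open and shut (so a half turn about z gives the same grasp; the last joint's range is limited). The gripper opens to 85 mm and grips with 20 to 120 N. Pads are 22 mm wide; open, the fingers measure 114 mm over their backs; the gripper's body (76 mm by 85 mm) begins 54 mm behind the grasp point. The pads swing forward as they close: fully open they stand 13 mm farther back than shut.
Start: joints at [-1.026, 0.359, 0.012, 0, -1.224, -0.288], TCP at [0.171, -0.653, 0.239] pointing down, gripper open.
Joint ranges: [-3.07, 3.07], [-1.43, 2.12], [-1.02, 1.25], [-3.03, 1.67], [-3.05, -0], [-3.03, 3.03]. Speed limits (rad/s): [2.39, 2.39, 3.01, 3.14, 3.14, 3.14].

INTERFACE

Orientations are given as a unit quaternion [w, x, y, z].
In Python, from rig import manip, get_image, order, finder gives the robot as it stands.
- The arm moves only by the tool step_arm, never from a script. Its argument "commands" is a list of rows, each an object with "slide": the shift along the tool's x, y, z normalised to -1 to 1, where 1 is 0.25 m, a list of three; "turn": the turn about the tool's z normalised to -1 to 1, where 1 is 180 degrees. A call has 1 to 12 rows; each row is the pose to reach, as a shift and turn from the pose commanded when the call began, along the tool's axes at that moment, turning the shorter way round; what a row does not reach only later rows make up. A row lasts 1/8 s, in which the tool goes at most 62.5 mm and 10.7 degrees, less where a joint would pass 70% of its speed; a pose out of reach is approached as far as the arm can. A call with a number of a shift or a turn outside -1 to 1 is refused whole. A call with a gripper value outside its range is refused whole. "jaw" is the opening, from 0 (shut) to 1 (fully open), set as the call begins (left out, the last holds). The fingers move at their own pace and stop on an object; "newtons" is the grip in N (left out, the last holds). Time passes only in rows, so rows that repeat a pose let the fingers close. It gives the time, the measured TCP pose, the force and the opening at its end, in the units of the state.
- manip.get_state(): the state, without advancing time (a new reading comes with each control period).
- get_image(name): name is "scene" or "top" or "wrist"; returns a dict with "frame" (400x640x3 uint8, red, green, blue), "range_z" (400x640 float32, m along the optical axis (not along the pixel's ray), 0 where there is no reading), "fovy" (degrees; the focal length in pixels is half the picture's height over the tangent of half this angle, whatever the lens; pixels are square), "cx", "cy" (the principal point, pixels), "position" and "rotation" of the camera in the world; the wrist camera has in their place "hand_eye" (4x4, takes a point from camera to tool coordinates, whose origin is the TCP and whose axes are the flange's). Camera axes: x right, y up, looking along -z (the intrinsics and any distortion apply to the point x, -y, -z); pixel columns grow to the right and rows downward; lengths in m; the calibration is good to about 2 mm. The wrist camera is an equidistant fisheye: a pixel r from the principal point sees the ray r / f radians off the axis. A picture is of the moment at which its call begins: read the wrist's pose just before it.
- order.job_done(): hands the job in, once; it reports no verdict.
Trained networks look in a picture, given as the dict that the camera call returned (one of the last four; its "shot" number tells which), for a name from the list of things; names that differ only in an ending like _2 or _b are one class to them, and where a whole thing is asked for, a point or a joint stands for the part that bears it (a point fixed in the world has none). Each returns a list of dicts, best first, with "score" (0 to 1); they miss things now and then, are a little off and sometimes report something else, mostly with a low value. They report only what shows in the picture. A call takes as long as a camera call.
- finder.cut_out(picture, label): "region" (400x640 bool, what is visible of it) and "uv" ([column, row] in pixels, amid what is visible of it).
- finder.place_of(picture, label): "uv" ([column, row] in pixels: a listed point, or the origin of a listed thing).
The state is a dict: "time_s": time; "joints": joint angles; "qd": joint speeds; "joint_torque": joint torques, N m; "ee_pos": TCP position; "ee_rot": TCP orientation; "contact_force": force on the tool from outside, world axes, zero at the start; "ft_torque": the same for the moment, N m; "finger_gap": finger opening in m.
Only numpy, scipy, OpenCV 4.12 (cv2) and the standard library are available. Lean on these libraries where they do the work, as an engineer would, in place of code of your own. Each camera call takes 0.05 s, during which the arm holds its last target.

## Working session

There is one attempt and no reset: what is moved stays moved. The work goes in short steps, Python scripts to look and compute and a tool call to move; the robot and the scene stay as the last step left them, time stands still between calls to the robot, and variables do not carry over. Pictures are saved under pics/ and viewed, and the job is handed in when it is done.

Besides the shell and the picture viewer there is one more tool, called after ">>>" as name(argument=value, ...), one argument or row to a line, values as JSON. step_arm: Moves the arm, as the interface text tells. Scaled input: -1 to 1 covers 0.25 m each way for a shift and 180 degrees each way for a turn. Its arguments: {"type":"object","properties":{"commands":{"type":"array"},"jaw":{"type":"number"},"newtons":{"type":"number"}},"required":["commands"]}

```bash
ls; mkdir -p pics; cat > h.py <<'E'
import numpy as np, cv2
from scipy.spatial.transform import Rotation as R
from rig import manip,get_image,order,finder
def Rq(q): return R.from_quat([q[1],q[2],q[3],q[0]]).as_matrix()
def foc(p): return 200/np.tan(np.radians(p["fovy"])/2)
def world(p,u,v,z):  # static cam, range along axis
    f=foc(p); c=np.array([(u-p["cx"])/f*z,-(v-p["cy"])/f*z,-z])
    return np.array(p["rotation"]).reshape(3,3)@c+np.array(p["position"])
def ray(p,u,v):
    f=foc(p); c=np.array([(u-p["cx"])/f,-(v-p["cy"])/f,-1.])
    return np.array(p["position"]),np.array(p["rotation"]).reshape(3,3)@c
def atz(p,u,v,h):
    o,d=ray(p,u,v); return o+d*(h-o[2])/d[2]
def save(p,n): cv2.imwrite("pics/"+n+".png",p["frame"][:,:,::-1])
E
python3 - <<'E'
from h import *
s=manip.get_state(); print(s)
for n in ["scene","top","wrist"]:
    p=get_image(n); save(p,n+"0"); print(n,{k:v for k,v in p.items() if k not in("frame","range_z")})
    np.savez("pics/%s0.npz"%n,**{k:v for k,v in p.items()})
    for l in ["canister","lid_mid","stripe","nest"]:
        r=finder.place_of(p,l); print(l,[(x["uv"],round(x["score"],2)) for x in r[:2]])
E
```

```text
pics
{'time_s': 0.0, 'joints': array([-1.02590516e+00,  3.59386009e-01,  1.10682941e-02, -3.45509164e-04,
       -1.22407336e+00, -2.88119726e-01]), 'qd': array([0.00153125, 0.00200483, 0.00089432, 0.00074881, 0.00048098,
       0.00097783]), 'joint_torque': array([-2.72947591e-04, -5.83316839e+01,  2.93412977e+01,  6.93670034e+00,
       -6.15606696e-03, -2.05925363e-05]), 'ee_pos': array([ 0.1712974 , -0.65243238,  0.23836916]), 'ee_rot': array([-1.74049618e-04, -1.27974924e-01,  9.91777070e-01,  7.94916650e-04]), 'contact_force': array([-0.54701513, -0.37639318,  0.53527391]), 'ft_torque': array([-0.05544644, -0.06383382,  0.01402871]), 'finger_gap': 0.08521809242410336}
scene {'fovy': 55.472637099082355, 'cx': 323.8911540174696, 'cy': 203.5416037190018, 'position': array([1.01390275, 0.52900493, 0.84892291]), 'rotation': array([0.30600449, 0.11337825, 0.32729358, 0.88678382]), 'shot': 1}
canister [([373.8, 234.7], 0.93)]
lid_mid [([375.9, 217.3], 0.63)]
stripe [([385.8, 231.9], 0.69)]
nest [([314.9, 170.0], 0.93)]
top {'fovy': 51.861342540492316, 'cx': 319.8143252645068, 'cy': 196.39995595261885, 'position': array([ 4.25698658e-01, -1.14019922e-03,  1.22281560e+00]), 'rotation': array([ 0.70947592,  0.0516888 , -0.05175269, -0.70092356]), 'shot': 2}
canister []
lid_mid [([273.8, 218.0], 0.79)]
stripe [([267.1, 227.0], 0.72)]
nest [([375.0, 231.5], 0.84)]
wrist {'fovy': 65.70646984690485, 'cx': 321.0164232189473, 'cy': 198.7409823759445, 'hand_eye': array([[-8.46873344e-04,  9.56722828e-01,  2.90999508e-01,
         7.37499225e-02],
       [ 9.99999636e-01,  8.39066931e-04,  1.51610391e-04,
         2.22652486e-04],
       [-9.91189417e-05,  2.90999530e-01, -9.56723191e-01,
        -1.35594215e-01],
       [ 0.00000000e+00,  0.00000000e+00,  0.00000000e+00,
         1.00000000e+00]]), 'shot': 3}
canister [([571.3, 382.4], 0.63)]
lid_mid []
stripe [([582.0, 380.7], 0.76)]
nest [([501.0, 381.1], 0.78)]
```

```bash
python3 - <<'E'
import cv2,numpy as np
for n in ["scene0","top0"]:
    im=cv2.imread(f"pics/{n}.png")
    print(im.shape)
a=cv2.imread("pics/scene0.png")[120:300,240:460]; cv2.imwrite("pics/sc_crop.png",cv2.resize(a,None,fx=3.2,fy=3.2,interpolation=cv2.INTER_CUBIC))
a=cv2.imread("pics/top0.png")[140:300,220:440]; cv2.imwrite("pics/top_crop.png",cv2.resize(a,None,fx=3.6,fy=3.6,interpolation=cv2.INTER_CUBIC))
E
sed -i 's/np.array(p\["rotation"\]).reshape(3,3)/Rq(p["rotation"])/' h.py
```

```text
(400, 640, 3)
(400, 640, 3)
```

View pics/scene0.png

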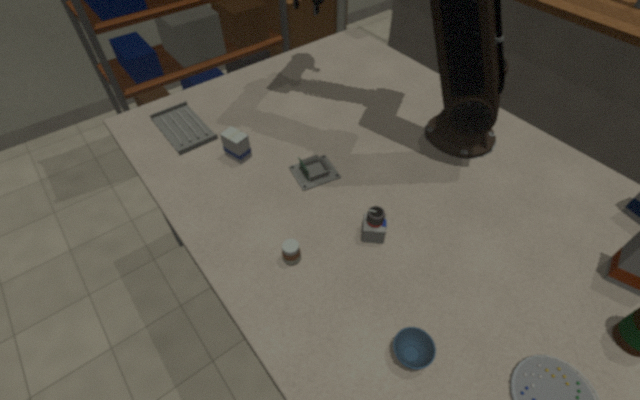

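View pics/top0.png

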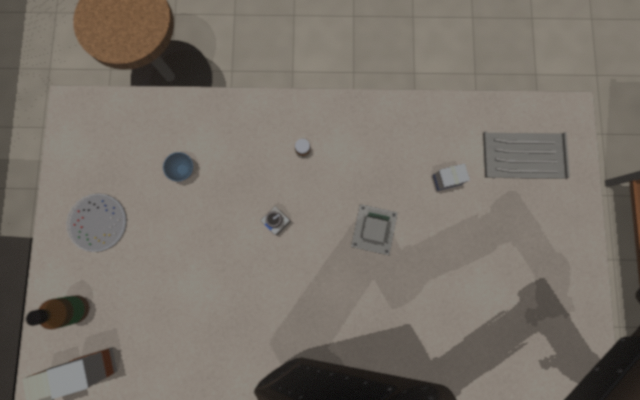

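View pics/wrist0.png

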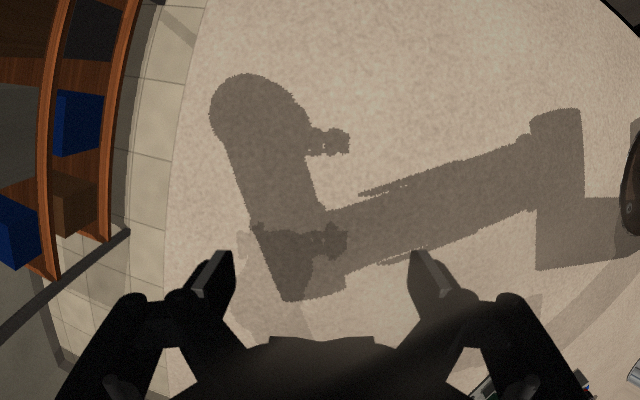

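View pics/sc_crop.png

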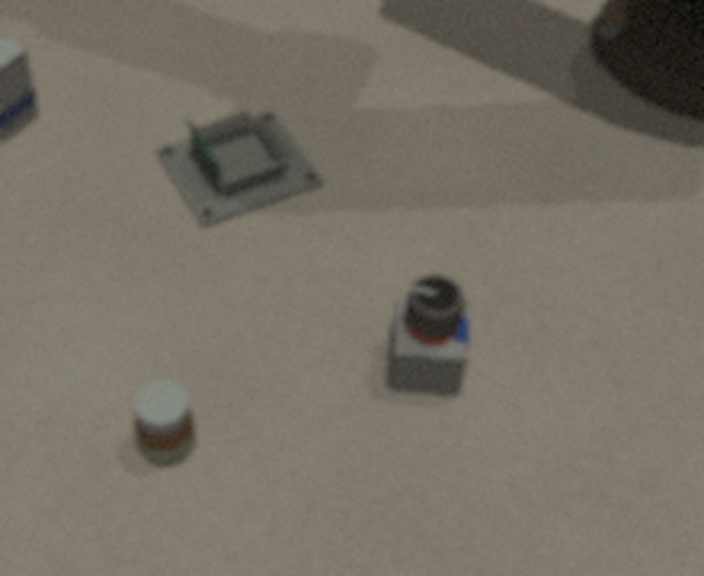

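View pics/top_crop.png

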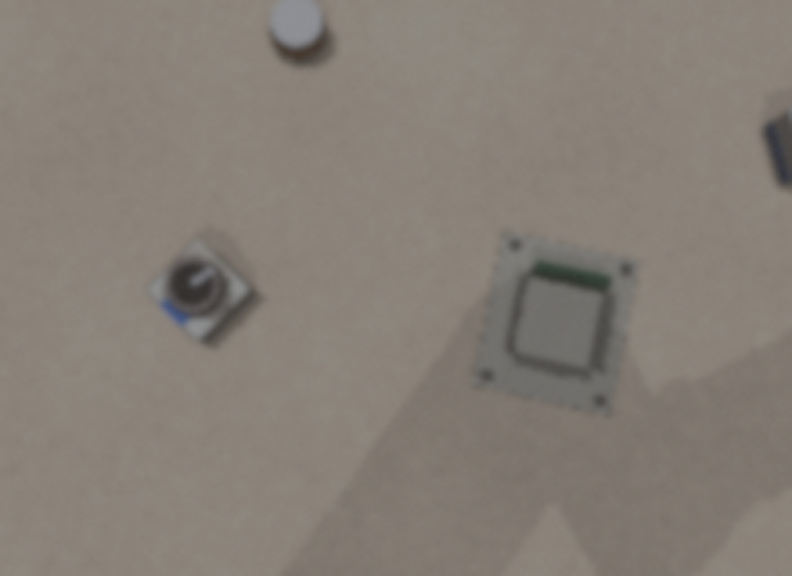

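```bash
python3 - <<'E'
from h import *
D=lambda n:{k:(v if v.shape else v.item()) for k,v in np.load(f"pics/{n}0.npz").items()}
t=D("top");s=D("scene")
print("top lid", atz(t,273.8,218,.082),"stripe",atz(t,267.1,227,.028),"nest",atz(t,375,231.5,0))
print("scene lid", atz(s,375.9,217.3,.082),"can",atz(s,373.8,234.7,0),"stripe",atz(s,385.8,231.9,.028),"nest",atz(s,314.9,170,0))
E
```

```text
top lid [0.53164619 0.12703132 0.082     ] stripe [0.51021628 0.15180768 0.028     ] nest [ 0.50272959 -0.16521089  0.        ]
scene lid [0.53222515 0.13246722 0.082     ] can [0.52712952 0.13114414 0.        ] stripe [0.51166722 0.15727011 0.028     ] nest [ 0.50159432 -0.16975318  0.        ]
```

>>> step_arm(
  commands=[
    {"slide":[-0.9,0.95,0],"turn":-0.34},
    {"slide":[-0.9,0.95,0],"turn":-0.34},
    {"slide":[-0.9,0.95,0],"turn":-0.34},
    {"slide":[-0.9,0.95,0],"turn":-0.34},
    {"slide":[-0.9,0.95,0],"turn":-0.34},
    {"slide":[-0.9,0.95,0],"turn":-0.34},
  ],
  jaw=1,
  newtons=50,
)

```text
time_s: 1.5
ee_pos: [0.33, -0.3634, 0.24]
ee_rot: [0.0, -0.618, 0.786, -0.001]
contact_force: [-0.5, -1.4, 0.3]
finger_gap: 0.0854
```

```bash
cat >> h.py <<'E'
def pose():
    s=manip.get_state(); M=Rq(s["ee_rot"]); return s,M,np.array(s["ee_pos"])
def rep(tgt=None,yaw=None):
    s,M,p=pose(); y=np.degrees(np.arctan2(M[1,0],M[0,0]))
    print("t",round(s["time_s"],2),"p",p.round(4),"yaw",y.round(1),"tilt",np.degrees(np.arccos(-M[2,2])).round(2),"j",np.round(s["joints"],2),"F",np.round(s["contact_force"],1),"T",np.round(s["ft_torque"],3),"gap",round(s["finger_gap"],4))
    if tgt is not None: print("slide",(M.T@(np.array(tgt)-p)/.25).round(4))
    if yaw is not None: print("turn",(-(((yaw-y+180)%360)-180)/180).round(4))
E
python3 -c "
from h import *
rep([.53,.13,.24])"
```

```text
t 1.5 p [ 0.33   -0.3634  0.24  ] yaw -103.6 tilt 0.09 j [-0.43  0.05 -0.38 -0.   -1.14  0.2 ] F [-0.5 -1.4  0.3] T [-0.108  0.026  0.044] gap 0.0854
slide [-2.1063e+00 -3.1360e-01  3.0000e-04]
```

>>> step_arm(
  commands=[
    {"slide":[-1,-0.3,0],"turn":-0.3},
    {"slide":[-1,-0.3,0],"turn":-0.3},
    {"slide":[-1,-0.3,0],"turn":-0.3},
    {"slide":[-1,-0.3,0],"turn":-0.3},
    {"slide":[-1,-0.3,0],"turn":-0.3},
  ],
)

```text
time_s: 2.12
ee_pos: [0.464, -0.1388, 0.2395]
ee_rot: [-0.0, 0.907, -0.421, 0.0]
contact_force: [-0.5, -0.2, -0.5]
finger_gap: 0.0848
```

```bash
python3 -c "
from h import *
rep([.53,.13,.24],75)"
```

```text
t 2.12 p [ 0.464  -0.1388  0.2395] yaw -49.8 tilt 0.05 j [ 0.12  0.04 -0.39 -0.   -1.14  0.59] F [-0.5 -0.2 -0.5] T [-0.106  0.059  0.021] gap 0.0848
slide [-0.6506 -0.896  -0.0014]
turn -0.6933
```

>>> step_arm(
  commands=[
    {"slide":[-0.65,-0.9,0],"turn":-0.77},
    {"slide":[-0.65,-0.9,0],"turn":-0.77},
    {"slide":[-0.65,-0.9,0],"turn":-0.77},
    {"slide":[-0.65,-0.9,0],"turn":-0.77},
    {"slide":[-0.65,-0.9,0],"turn":-0.77},
    {"slide":[-0.65,-0.9,0],"turn":-0.77},
    {"slide":[-0.65,-0.9,0],"turn":-0.77},
    {"slide":[-0.65,-0.9,0],"turn":-0.77},
    {"slide":[-0.65,-0.9,0],"turn":-0.77},
    {"slide":[-0.65,-0.9,0],"turn":-0.77},
  ],
)

```text
time_s: 3.38
ee_pos: [0.532, 0.1269, 0.2395]
ee_rot: [-0.0, 0.877, 0.48, 0.0]
contact_force: [0.2, 0.2, -0.8]
finger_gap: 0.0855
```

```bash
cat >> h.py <<'E'
def wray(p,M,P,u,v):
    f=foc(p); 
    a=np.radians(p["fovy"])/2
    dx,dy=u-p["cx"],v-p["cy"]; r=np.hypot(dx,dy); th=r/f
    c=np.array([np.sin(th)*dx/max(r,1e-9),-np.sin(th)*dy/max(r,1e-9),-np.cos(th)])
    H=np.array(p["hand_eye"]); return P+M@H[:3,3],M@(H[:3,:3]@c)
def watz(p,M,P,u,v,h):
    o,d=wray(p,M,P,u,v); return o+d*(h-o[2])/d[2]
def wproj(p,M,P,X):
    H=np.array(p["hand_eye"]); t=M.T@(np.asarray(X,float)-P); c=H[:3,:3].T@(t-H[:3,3]); f=foc(p)
    th=np.arctan2(np.hypot(c[0],c[1]),-c[2]); n=np.hypot(c[0],c[1])+1e-12
    return np.array([p["cx"]+f*th*c[0]/n,p["cy"]-f*th*c[1]/n])
def wshot(n):
    s,M,P=pose(); p=get_image("wrist"); save(p,n)
    np.savez(f"pics/{n}.npz",M=M,P=P,**p); return p,M,P
def wload(n):
    d=np.load(f"pics/{n}.npz"); p={k:(d[k] if d[k].shape else d[k].item()) for k in d.files}
    return p,p["M"],p["P"]
E
python3 -c "
from h import *
rep([.53,.13,.24],90)
p,M,P=wshot('w1')
for l,h in [('canister',0),('lid_mid',.083),('stripe',.028),('canister_mid',.028)]:
    for r in finder.place_of(p,l)[:2]: print(l,r['uv'],round(r['score'],2),watz(p,M,P,*r['uv'],h).round(4))
"
```

```text
t 3.38 p [0.532  0.1269 0.2395] yaw 57.4 tilt 0.01 j [ 0.59  0.15 -0.27  0.   -1.15  1.98] F [ 0.2  0.2 -0.8] T [ 0.01  -0.018  0.016] gap 0.0855
slide [ 0.0061 -0.0132 -0.0022]
turn -0.181
canister [316.6, 169.3] 0.67 [0.5269 0.1289 0.    ]
lid_mid [317.8, 185.0] 0.95 [0.5294 0.1285 0.083 ]
stripe [293.1, 170.5] 0.91 [0.5069 0.1468 0.028 ]
```

View pics/w1.png

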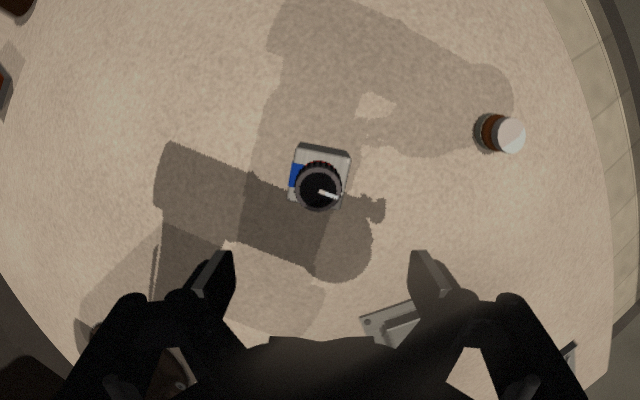

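```bash
cat > ov.py <<'E'
import sys
from h import *
# overlay canister model: name x y yaw lidangle zbase out
n,x,y,yaw,lid,zb,out=sys.argv[1],*map(float,sys.argv[2:7]),sys.argv[7]
u0,v0,w,h=map(int,sys.argv[8:12])
p,M,P=wload(n); im=p["frame"][:,:,::-1].copy(); k=6
c=cv2.resize(im[v0:v0+h,u0:u0+w],None,fx=k,fy=k,interpolation=cv2.INTER_CUBIC)
c=np.clip(c.astype(float)*1.5,0,255).astype(np.uint8)
a=np.radians(yaw);Rz=np.array([[np.cos(a),-np.sin(a)],[np.sin(a),np.cos(a)]])
def pr(X):
    q=Rz@np.array(X[:2])+[x,y]; uv=wproj(p,M,P,[q[0],q[1],X[2]+zb]); return tuple(((uv-[u0,v0]+.5)*k-.5).astype(int))
for z in(.0,.056):
    s=[(.03,.03,z),(-.03,.03,z),(-.03,-.03,z),(.03,-.03,z)]
    for i in range(4): cv2.line(c,pr(s[i]),pr(s[(i+1)%4]),(0,255,0),1)
l=np.radians(lid); zt=.079+.015+.00127*l
pts=np.array([pr((.022*np.cos(t),.022*np.sin(t),zt)) for t in np.linspace(0,2*np.pi,60)]); cv2.polylines(c,[pts],True,(0,255,255),1)
cv2.line(c,pr((0,0,zt)),pr((.022*np.cos(l),.022*np.sin(l),zt)),(255,0,255),1)
cv2.line(c,pr((.03,0,.056)),pr((.03,0,0)),(0,0,255),1)
cv2.imwrite("pics/"+out+".png",c)
E
python3 ov.py w1 .5285 .1287 137 172 0 w1o 265 130 110 95
```

```text
(no output)
```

View pics/w1o.png

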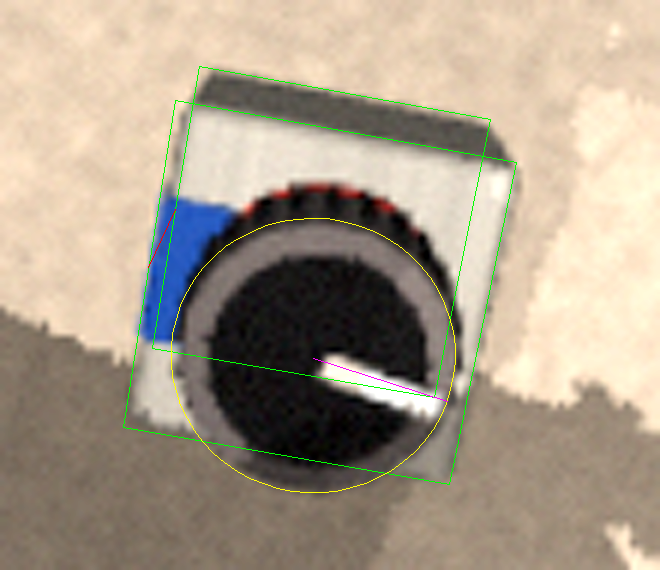

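>>> step_arm(
  commands=[
    {"slide":[0.002,-0.011,0.1],"turn":-0.245},
    {"slide":[0.002,-0.011,0.2],"turn":-0.245},
    {"slide":[0.002,-0.011,0.3],"turn":-0.245},
    {"slide":[0.002,-0.011,0.4],"turn":-0.245},
    {"slide":[0.002,-0.011,0.5],"turn":-0.245},
    {"slide":[0.002,-0.011,0.58],"turn":-0.245},
    {"slide":[0.002,-0.011,0.64],"turn":-0.245},
    {"slide":[0.002,-0.011,0.668],"turn":-0.245},
    {"slide":[0.002,-0.011,0.668],"turn":-0.245},
  ],
)

```text
time_s: 4.75
ee_pos: [0.5299, 0.1288, 0.0722]
ee_rot: [-0.0, 0.635, 0.772, -0.0]
contact_force: [-0.0, 0.1, 0.0]
finger_gap: 0.0856
```

```bash
python3 -c "
from h import *
rep([.530,.1288,.072],102)
p,M,P=wshot('w2')
for l,h in [('lid_mid',.083),('stripe',.028)]:
    for r in finder.place_of(p,l)[:2]: print(l,r['uv'],round(r['score'],2),watz(p,M,P,*r['uv'],h).round(4))
"
```

```text
t 4.75 p [0.5299 0.1288 0.0722] yaw 101.1 tilt 0.03 j [ 0.6   0.32 -0.48  0.   -0.77  2.74] F [-0.   0.1  0. ] T [-0.002  0.017  0.015] gap 0.0856
slide [0.     0.0003 0.0007]
turn -0.0049
stripe [290.5, 193.4] 0.93 [0.5076 0.1479 0.028 ]
```

View pics/w2.png

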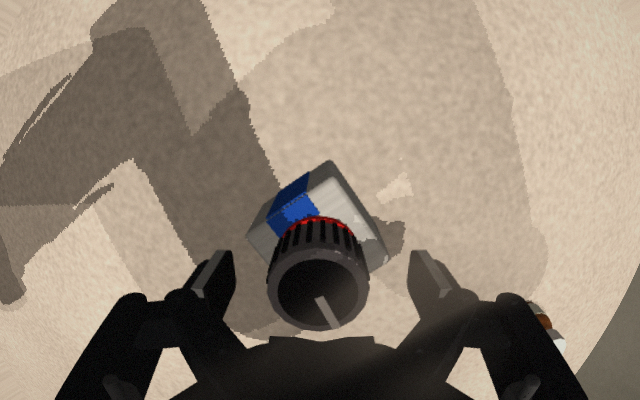

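>>> step_arm(
  commands=[
    {"slide":[0,0,0],"turn":0},
    {"slide":[0,0,0],"turn":0},
    {"slide":[0,0,0],"turn":0},
    {"slide":[0,0,0],"turn":0},
    {"slide":[0,0,0],"turn":0},
    {"slide":[0,0,0],"turn":0},
  ],
  jaw=0,
  newtons=50,
)

```text
time_s: 5.65
ee_pos: [0.5296, 0.1287, 0.0725]
ee_rot: [-0.0, 0.635, 0.772, -0.0]
contact_force: [-4.0, 0.0, 6.4]
finger_gap: 0.0429
```

```bash
python3 -c "
from h import *
rep([.503,-.167,.22])
p,M,P=wshot('w3')
"; python3 ov.py w3 .530 .1288 137 169 0 w3o 230 140 150 110
```

```text
t 5.65 p [0.5296 0.1287 0.0725] yaw 101.2 tilt 0.02 j [ 0.6   0.32 -0.48 -0.   -0.77  2.74] F [-4.   0.   6.4] T [-0.111  1.368  0.046] gap 0.0429
slide [-1.1398 -0.3337 -0.5898]
```

View pics/w3.png

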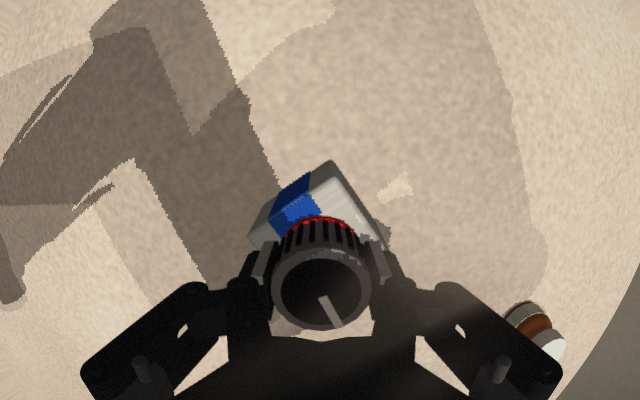

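>>> step_arm(
  commands=[
    {"slide":[0,0,-0.1],"turn":0},
    {"slide":[0,0,-0.25],"turn":0},
    {"slide":[0,0,-0.4],"turn":0},
    {"slide":[0,0,-0.5],"turn":0},
    {"slide":[0,0,-0.6],"turn":0},
  ],
)

```text
time_s: 6.32
ee_pos: [0.5296, 0.1288, 0.2225]
ee_rot: [-0.0, 0.635, 0.772, -0.0]
contact_force: [-0.1, 0.1, -3.7]
finger_gap: 0.0428
```

```bash
python3 -c "
from h import *
rep([.42,-.15,.22],-40)
"; python3 ov.py w3 .530 .1288 137 169 0 w3o 230 140 150 110
```

```text
t 6.33 p [0.5296 0.1288 0.2225] yaw 101.1 tilt 0.04 j [ 0.6   0.16 -0.3  -0.   -1.11  2.74] F [-0.1  0.1 -3.7] T [0.062 0.032 0.013] gap 0.0428
slide [-1.0095 -0.6455  0.0102]
turn 0.7841
```

View pics/w3o.png

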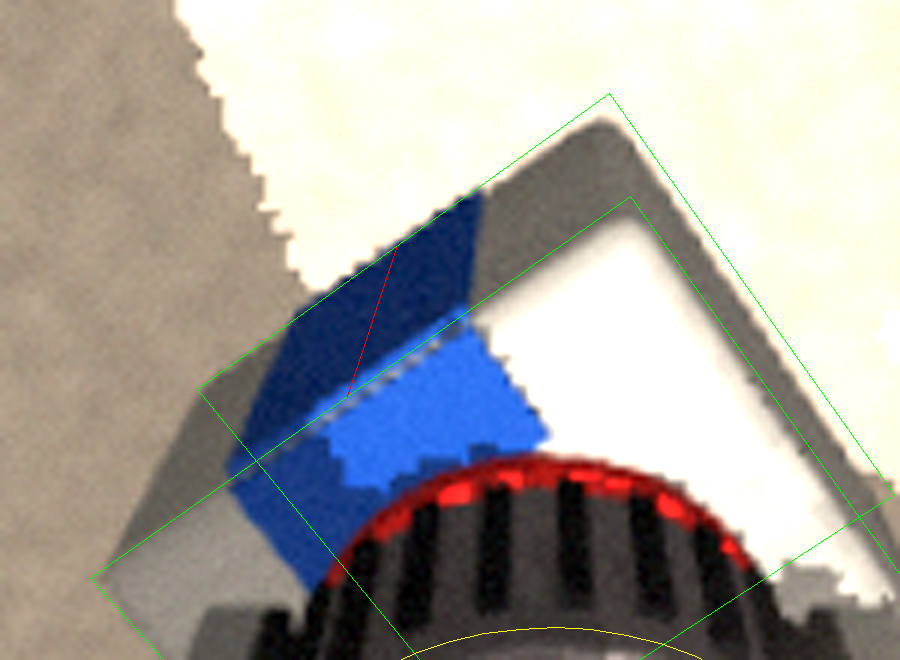

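>>> step_arm(
  commands=[
    {"slide":[-0.1,-0.07,0],"turn":0.04},
    {"slide":[-0.2,-0.14,0],"turn":0.1},
    {"slide":[-0.3,-0.21,0],"turn":0.16},
    {"slide":[-0.4,-0.28,0],"turn":0.22},
    {"slide":[-0.5,-0.35,0],"turn":0.28},
    {"slide":[-0.6,-0.42,0],"turn":0.34},
    {"slide":[-0.7,-0.49,0],"turn":0.4},
    {"slide":[-0.78,-0.54,0],"turn":0.46},
    {"slide":[-0.82,-0.567,0],"turn":0.52},
    {"slide":[-0.82,-0.567,0],"turn":0.58},
    {"slide":[-0.82,-0.567,0],"turn":0.64},
    {"slide":[-0.82,-0.567,0],"turn":0.7},
  ],
)

```text
time_s: 7.82
ee_pos: [0.4302, -0.0997, 0.2217]
ee_rot: [-0.0, 0.977, -0.213, -0.0]
contact_force: [-0.2, 0.4, -3.1]
finger_gap: 0.0425
```

>>> step_arm(
  commands=[
    {"slide":[0,0,0],"turn":0.06},
    {"slide":[0,0,0],"turn":0.1},
    {"slide":[0,0,0],"turn":0.12},
    {"slide":[0,0,0],"turn":0.12},
    {"slide":[0,0,0],"turn":0.12},
  ],
)

```text
time_s: 8.45
ee_pos: [0.4303, -0.0997, 0.222]
ee_rot: [0.0, 0.921, -0.389, -0.0]
contact_force: [-0.3, 0.1, -2.5]
finger_gap: 0.0425
```

```bash
python3 -c "
from h import *
rep([.503,-.167,.22],-46.4)
p,M,P=wshot('w4')
for l,h in [('nest',0)]:
    for r in finder.place_of(p,l)[:2]: print(l,r['uv'],round(r['score'],2),watz(p,M,P,*r['uv'],h).round(4))
"
```

```text
t 8.45 p [ 0.4303 -0.0997  0.222 ] yaw -45.7 tilt 0.03 j [ 0.22 -0.02 -0.5  -0.   -1.09  0.55] F [-0.3  0.1 -2.5] T [ 0.043 -0.022  0.054] gap 0.0425
slide [ 0.3956 -0.0203  0.0078]
turn 0.0037
nest [308.1, 88.7] 0.77 [ 0.5081 -0.1578  0.    ]
```

View pics/w4.png

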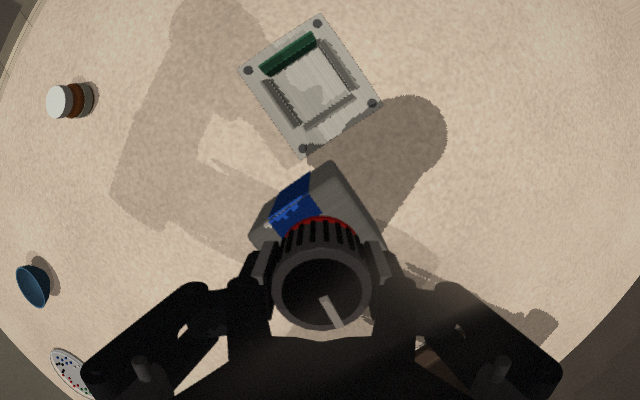

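```bash
cat > ovn.py <<'E'
import sys
from h import *
n,x,y,yaw=sys.argv[1],*map(float,sys.argv[2:5]); out=sys.argv[5]
u0,v0,w,h=map(int,sys.argv[6:10])
p,M,P=wload(n); im=p["frame"][:,:,::-1].copy(); k=5
c=cv2.resize(im[v0:v0+h,u0:u0+w],None,fx=k,fy=k,interpolation=cv2.INTER_CUBIC)
a=np.radians(yaw);Rz=np.array([[np.cos(a),-np.sin(a)],[np.sin(a),np.cos(a)]])
def pr(X):
    q=Rz@np.array(X[:2])+[x,y]; uv=wproj(p,M,P,[q[0],q[1],X[2]]); return tuple(((uv-[u0,v0]+.5)*k-.5).astype(int))
def box(a,b,z,col):
    s=[(a,b,z),(-a,b,z),(-a,-b,z),(a,-b,z)]
    for i in range(4): cv2.line(c,pr(s[i]),pr(s[(i+1)%4]),col,1)
box(.065,.0575,.006,(0,255,0)); box(.0325,.0325,.006,(0,255,255)); box(.0325,.0325,.022,(255,0,255))
cv2.line(c,pr((.0325,.0325,.045)),pr((.0325,-.0325,.045)),(0,0,255),1)
cv2.imwrite("pics/"+out+".png",c)
E
python3 ovn.py w4 .505 -.162 -10.6 w4n 230 5 160 115
```

```text
(no output)
```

View pics/w4n.png

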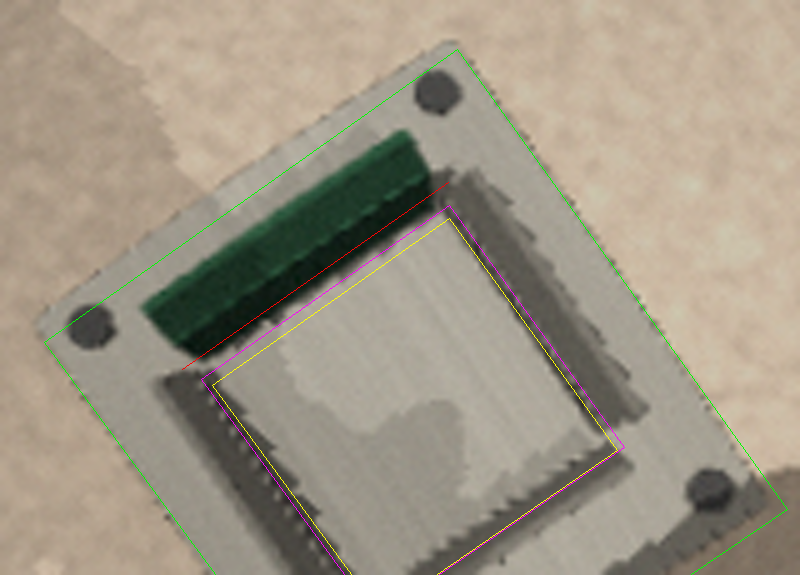

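```bash
python3 ovn.py w4 .5083 -.1627 -10 w4n2 230 5 160 150
```

```text
(no output)
```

View pics/w4n2.png

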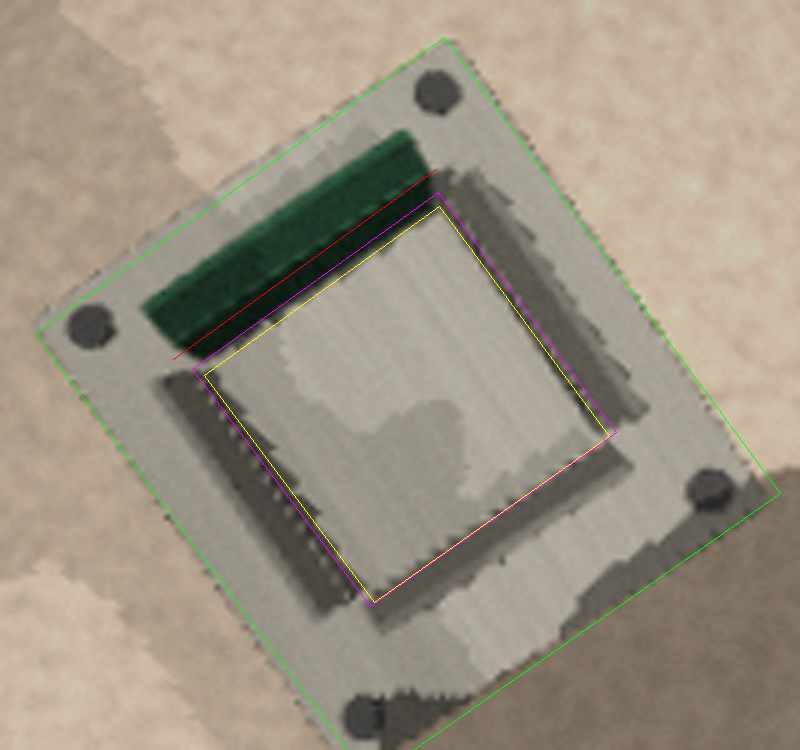

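>>> step_arm(
  commands=[
    {"slide":[0.1,-0.012,0],"turn":0.006},
    {"slide":[0.25,-0.03,0.02],"turn":0.006},
    {"slide":[0.36,-0.043,0.1],"turn":0.006},
    {"slide":[0.399,-0.048,0.2],"turn":0.006},
    {"slide":[0.399,-0.048,0.3],"turn":0.006},
    {"slide":[0.399,-0.048,0.348],"turn":0.006},
    {"slide":[0.399,-0.048,0.348],"turn":0.006},
  ],
)

```text
time_s: 9.43
ee_pos: [0.5083, -0.1629, 0.1348]
ee_rot: [0.0, 0.918, -0.398, -0.001]
contact_force: [-0.5, 0.3, -2.1]
finger_gap: 0.0432
```

```bash
python3 -c "
from h import *
rep([.5085,-.1627,.135],-46.8)
p,M,P=wshot('w5')
"; python3 ovn.py w5 .5085 -.1627 -11 w5n 230 90 160 140;python3 ov.py w5 .5085 -.1627 -11 169 .0625 w5o 230 140 130 95
```

```text
t 9.43 p [ 0.5083 -0.1629  0.1348] yaw -46.9 tilt 0.09 j [ 0.06  0.22 -0.44  0.   -0.91  0.7 ] F [-0.5  0.3 -2.1] T [ 0.043 -0.001 -0.011] gap 0.0432
slide [ 0.0001 -0.0012 -0.0009]
turn -0.0004
```

View pics/w5n.png

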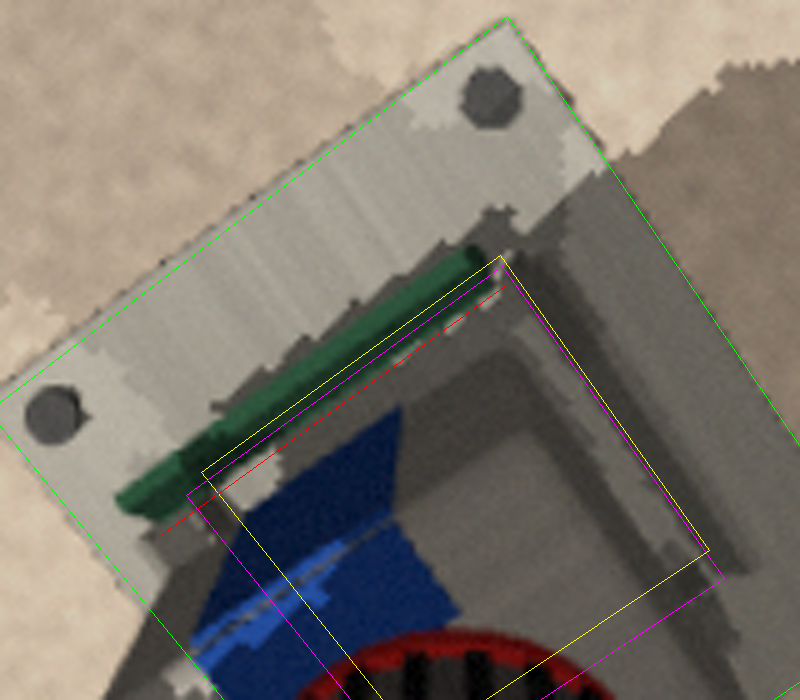

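View pics/w5o.png

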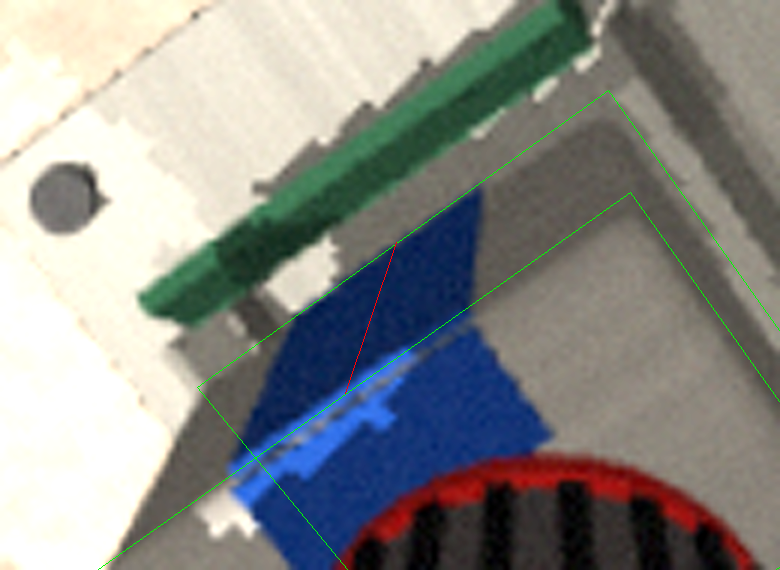

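>>> step_arm(
  commands=[
    {"slide":[0,0,0.04],"turn":0.003},
    {"slide":[0,0,0.08],"turn":0.003},
    {"slide":[0,0,0.12],"turn":0.003},
    {"slide":[0,0,0.16],"turn":0.003},
    {"slide":[0,0,0.18],"turn":0.003},
    {"slide":[0,0,0.18],"turn":0.003},
  ],
)

```text
time_s: 10.22
ee_pos: [0.5084, -0.1629, 0.0898]
ee_rot: [0.0, 0.916, -0.402, -0.0]
contact_force: [-0.7, 0.6, -3.8]
finger_gap: 0.0431
```

```bash
python3 -c "
from h import *
rep([.5085,-.1627,.0785],-47)
p,M,P=wshot('w6')
"; python3 ov.py w6 .5085 -.1627 -11 169 .0175 w6o 230 140 130 95
```

```text
t 10.22 p [ 0.5084 -0.1629  0.0898] yaw -47.4 tilt 0.06 j [ 0.06  0.28 -0.49  0.   -0.8   0.69] F [-0.7  0.6 -3.8] T [ 0.04  -0.008 -0.016] gap 0.0431
slide [-0.0004 -0.0009  0.0452]
turn -0.0024
```

View pics/w6o.png

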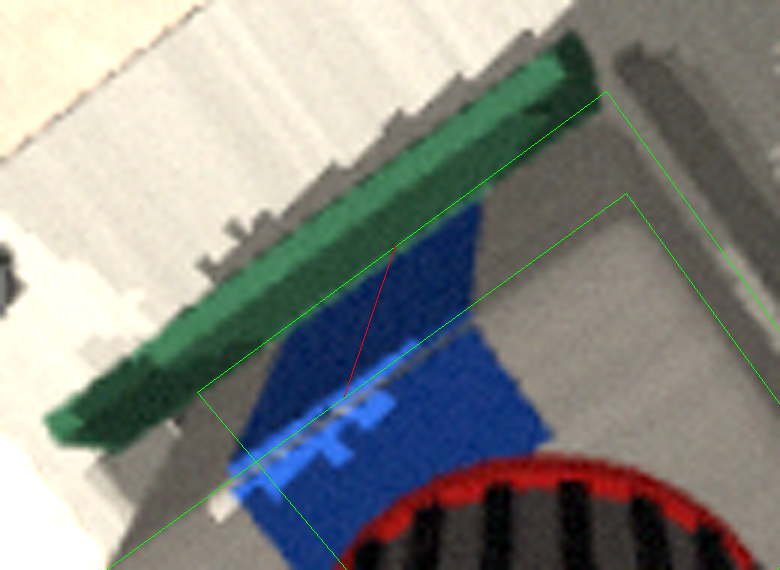

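>>> step_arm(
  commands=[
    {"slide":[0,0,0.015],"turn":0},
    {"slide":[0,0,0.03],"turn":0},
    {"slide":[0,0,0.04],"turn":0},
    {"slide":[0,0,0.044],"turn":0},
    {"slide":[0,0,0.044],"turn":0},
  ],
)

```text
time_s: 10.9
ee_pos: [0.5087, -0.1629, 0.0793]
ee_rot: [0.0, 0.916, -0.402, -0.0]
contact_force: [1.2, -0.3, -2.7]
finger_gap: 0.043
```

```bash
python3 -c "
from h import *
rep([.5085,-.1627,.0785],-47)
"
```

```text
t 10.9 p [ 0.5087 -0.1629  0.0793] yaw -47.4 tilt 0.0 j [ 0.06  0.29 -0.5   0.   -0.78  0.69] F [ 1.2 -0.3 -2.7] T [ 0.047 -0.006 -0.003] gap 0.043
slide [-0.0011 -0.      0.0031]
turn -0.0024
```

>>> step_arm(
  commands=[
    {"slide":[0,0,0.004],"turn":0},
    {"slide":[0,0,0.008],"turn":0},
    {"slide":[0,0,0.008],"turn":0},
  ],
)

```text
time_s: 11.28
ee_pos: [0.5093, -0.1628, 0.0784]
ee_rot: [-0.0, 0.916, -0.402, 0.001]
contact_force: [-2.2, 2.9, 6.0]
finger_gap: 0.0429
```

```bash
python3 -c "
from h import *
rep([.5085,-.1627,.0785],-47)
"
```

```text
t 11.28 p [ 0.5093 -0.1628  0.0784] yaw -47.4 tilt 0.08 j [ 0.06  0.29 -0.5   0.   -0.77  0.69] F [-2.2  2.9  6. ] T [0.913 0.872 0.016] gap 0.0429
slide [-0.0024  0.0019 -0.0006]
turn -0.0023
```

>>> step_arm(
  commands=[
    {"slide":[0,0,0.0008],"turn":0.05},
    {"slide":[0,0,0.0016],"turn":0.1},
    {"slide":[0,0,0.0024],"turn":0.15},
    {"slide":[0,0,0.0032],"turn":0.2},
    {"slide":[0,0,0.004],"turn":0.25},
    {"slide":[0,0,0.0048],"turn":0.3},
    {"slide":[0,0,0.0056],"turn":0.35},
    {"slide":[0,0,0.0064],"turn":0.4},
    {"slide":[0,0,0.0064],"turn":0.4},
  ],
)

```text
time_s: 12.4
ee_pos: [0.5091, -0.163, 0.0767]
ee_rot: [0.0, -0.503, 0.864, -0.0]
contact_force: [-1.5, 1.7, 6.4]
finger_gap: 0.0426
```

```bash
python3 -c "
from h import *
rep()
p,M,P=wshot('w7')
"
```

```text
t 12.4 p [ 0.5091 -0.163   0.0767] yaw -119.5 tilt 0.06 j [ 0.06  0.3  -0.5   0.   -0.77 -0.57] F [-1.5  1.7  6.4] T [ 0.64   0.992 -0.074] gap 0.0426
```

View pics/w7.png

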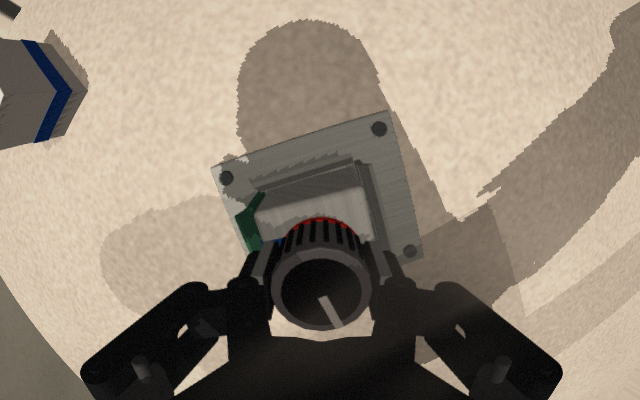

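>>> step_arm(
  commands=[
    {"slide":[0,0,0.0008],"turn":0.05},
    {"slide":[0,0,0.0016],"turn":0.1},
    {"slide":[0,0,0.0024],"turn":0.15},
    {"slide":[0,0,0.0032],"turn":0.2},
    {"slide":[0,0,0.004],"turn":0.25},
    {"slide":[0,0,0.0048],"turn":0.3},
    {"slide":[0,0,0.0056],"turn":0.35},
    {"slide":[0,0,0.0064],"turn":0.4},
    {"slide":[0,0,0.0064],"turn":0.4},
  ],
)

```text
time_s: 13.58
ee_pos: [0.5092, -0.1625, 0.0751]
ee_rot: [0.001, 0.101, 0.995, 0.0]
contact_force: [-2.2, 2.2, 5.6]
finger_gap: 0.0429
```

```bash
python3 -c "
from h import *
rep()
"
```

```text
t 13.57 p [ 0.5092 -0.1625  0.0751] yaw 168.5 tilt 0.09 j [ 0.06  0.3  -0.51 -0.   -0.77 -1.83] F [-2.2  2.2  5.6] T [ 1.134  0.694 -0.006] gap 0.0429
```

>>> step_arm(
  commands=[
    {"slide":[0,0,0.0004],"turn":0.028},
    {"slide":[0,0,0.0009],"turn":0.056},
    {"slide":[0,0,0.0013],"turn":0.083},
    {"slide":[0,0,0.0013],"turn":0.083},
  ],
)

```text
time_s: 14.08
ee_pos: [0.5094, -0.1626, 0.0748]
ee_rot: [0.001, 0.229, 0.974, 0.0]
contact_force: [-1.6, 1.9, 4.9]
finger_gap: 0.0426
```

```bash
python3 -c "
from h import *
rep()
for i in range(1): print(manip.get_state()['joint_torque'][5])
p,M,P=wshot('w8')
"; python3 ov.py w8 .5085 -.1627 -11 10 .006 w8o 225 140 160 115
```

```text
t 14.07 p [ 0.5094 -0.1626  0.0748] yaw 153.6 tilt 0.11 j [ 0.06  0.3  -0.51 -0.   -0.77 -2.09] F [-1.6  1.9  4.9] T [1.062 0.475 0.02 ] gap 0.0426
-0.5275209434330463
```

View pics/w8.png

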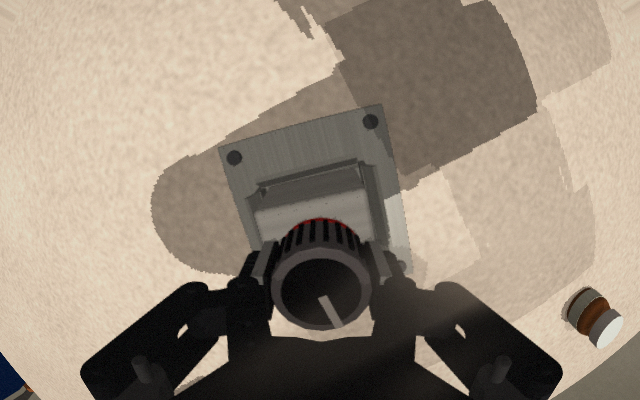

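>>> step_arm(
  commands=[
    {"slide":[0,0,0.0002],"turn":0.012},
    {"slide":[0,0,0.0004],"turn":0.024},
    {"slide":[0,0,0.0006],"turn":0.036},
    {"slide":[0,0,0.0006],"turn":0.036},
  ],
)

```text
time_s: 14.62
ee_pos: [0.5095, -0.1627, 0.0746]
ee_rot: [0.001, 0.283, 0.959, 0.0]
contact_force: [-1.5, 1.8, 5.2]
finger_gap: 0.043
```

```bash
python3 -c "
from h import *
rep()
print(manip.get_state()['joint_torque'][5])
"
```

```text
t 14.62 p [ 0.5095 -0.1627  0.0746] yaw 147.1 tilt 0.12 j [ 0.06  0.3  -0.51  0.   -0.76 -2.2 ] F [-1.5  1.8  5.2] T [ 1.099  0.403 -0.082] gap 0.043
-0.21640357095748186
```

>>> step_arm(
  commands=[
    {"slide":[0,0,0.0001],"turn":0.011},
    {"slide":[0,0,0.0002],"turn":0.022},
    {"slide":[0,0,0.0002],"turn":0.022},
  ],
)

```text
time_s: 15.0
ee_pos: [0.5096, -0.1627, 0.0745]
ee_rot: [0.001, 0.316, 0.949, 0.0]
contact_force: [-2.0, 2.4, 5.4]
finger_gap: 0.0431
```

```bash
python3 -c "
from h import *
rep()
print(manip.get_state()['joint_torque'][5])
"
```

```text
t 15.0 p [ 0.5096 -0.1627  0.0745] yaw 143.2 tilt 0.12 j [ 0.06  0.3  -0.51  0.   -0.76 -2.27] F [-2.   2.4  5.4] T [1.157 0.309 0.003] gap 0.0431
-0.18720444291830063
```

>>> step_arm(
  commands=[
    {"slide":[0,0,0.0001],"turn":0.011},
    {"slide":[0,0,0.0002],"turn":0.022},
    {"slide":[0,0,0.0002],"turn":0.022},
  ],
)

```text
time_s: 15.38
ee_pos: [0.5096, -0.1627, 0.0745]
ee_rot: [0.001, 0.348, 0.937, 0.0]
contact_force: [-1.5, 2.8, 5.7]
finger_gap: 0.0431
```

```bash
python3 -c "
from h import *
rep()
print(manip.get_state()['joint_torque'][5])
p,M,P=wshot('w9')
"; python3 ov.py w9 .5085 -.1627 -13 0 .006 w9o 225 140 160 115
```

```text
t 15.38 p [ 0.5096 -0.1627  0.0745] yaw 139.2 tilt 0.12 j [ 0.06  0.3  -0.51  0.   -0.76 -2.34] F [-1.5  2.8  5.7] T [1.339 0.302 0.2  ] gap 0.0431
-0.45619153417646885
```

View pics/w9o.png

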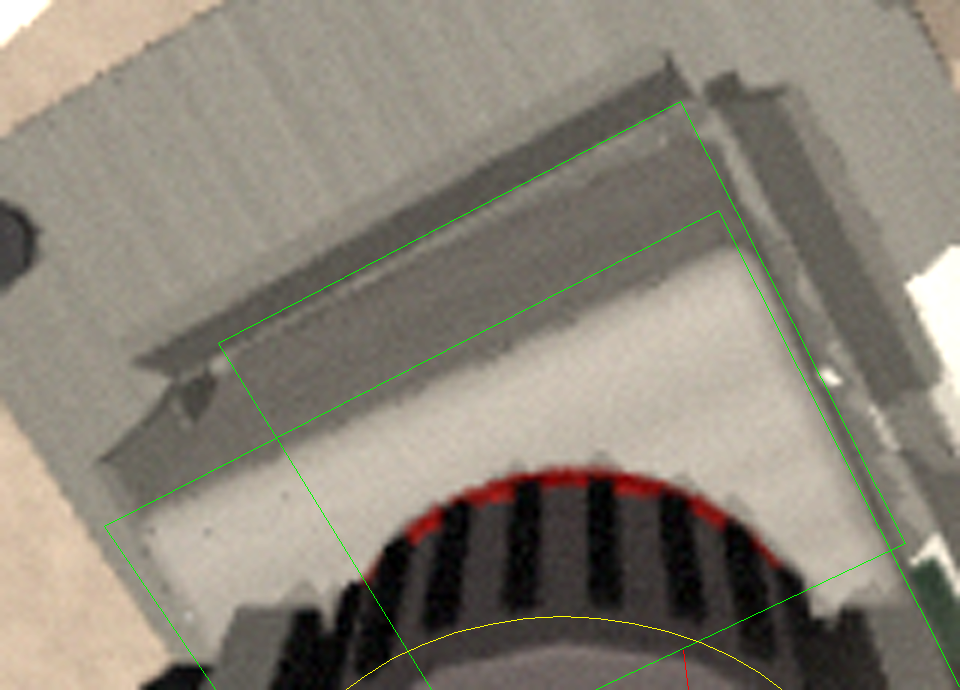

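>>> step_arm(
  commands=[
    {"slide":[0,0,0],"turn":0.008},
    {"slide":[0,0,0],"turn":0.016},
    {"slide":[0,0,0],"turn":0.016},
  ],
)

```text
time_s: 15.8
ee_pos: [0.5092, -0.162, 0.0744]
ee_rot: [0.001, 0.371, 0.929, 0.001]
contact_force: [-2.9, 8.8, 7.4]
finger_gap: 0.0428
```

```bash
python3 -c "
from h import *
rep()
print(manip.get_state()['joint_torque'][5])
p,M,P=wshot('w10')
"; python3 ov.py w10 .5085 -.1627 -16 0 .006 w10o 225 140 160 115
```

```text
t 15.8 p [ 0.5092 -0.162   0.0744] yaw 136.4 tilt 0.09 j [ 0.06  0.3  -0.51 -0.   -0.76 -2.39] F [-2.9  8.8  7.4] T [3.22  0.932 0.738] gap 0.0428
-0.870157778263092
```

View pics/w10o.png

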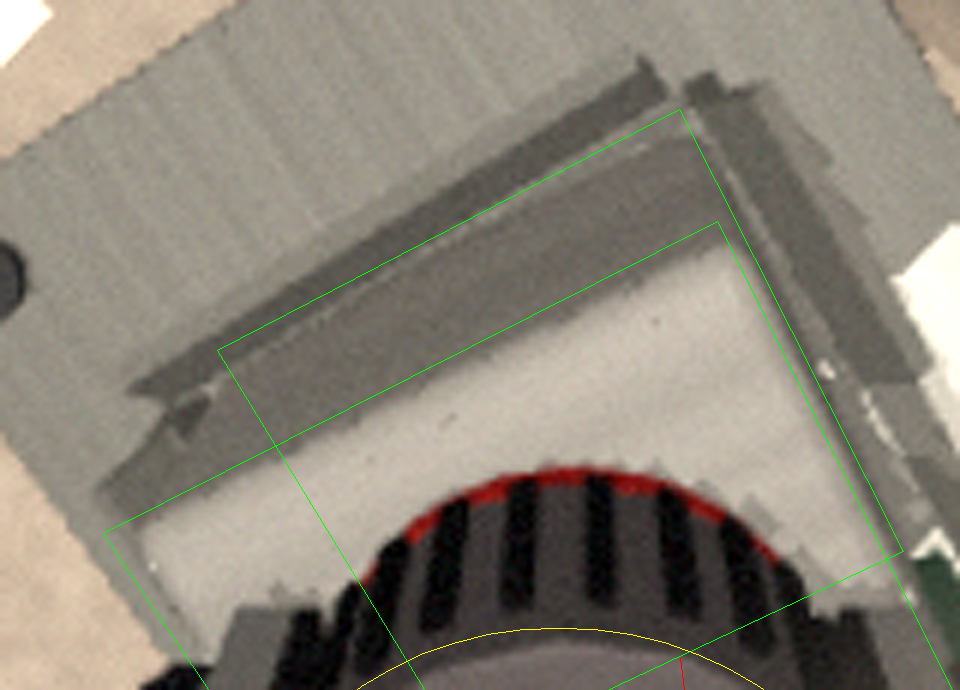

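>>> step_arm(
  commands=[
    {"slide":[0,0,-0.0008],"turn":-0.05},
    {"slide":[0,0,-0.0016],"turn":-0.1},
    {"slide":[0,0,-0.0024],"turn":-0.15},
    {"slide":[0,0,-0.0032],"turn":-0.2},
    {"slide":[0,0,-0.004],"turn":-0.25},
    {"slide":[0,0,-0.0048],"turn":-0.3},
    {"slide":[0,0,-0.0056],"turn":-0.35},
    {"slide":[0,0,-0.0064],"turn":-0.4},
    {"slide":[0,0,-0.0072],"turn":-0.45},
    {"slide":[0,0,-0.008],"turn":-0.5},
    {"slide":[0,0,-0.008],"turn":-0.5},
  ],
)

```text
time_s: 17.23
ee_pos: [0.5099, -0.1631, 0.0765]
ee_rot: [0.001, -0.393, 0.919, -0.001]
contact_force: [0.4, -0.9, 5.0]
finger_gap: 0.0427
```

```bash
python3 -c "
from h import *
rep()
p,M,P=wshot('w11')
"; python3 ov.py w11 .5085 -.1627 -16 90 .006 w11o 225 120 160 115;python3 ovn.py w11 .5085 -.1627 -11.5 w11n 200 90 160 115
```

```text
t 17.23 p [ 0.5099 -0.1631  0.0765] yaw -133.7 tilt 0.15 j [ 0.06  0.3  -0.5   0.   -0.77 -0.82] F [ 0.4 -0.9  5. ] T [-0.079 -0.341  0.021] gap 0.0427
```

View pics/w11o.png

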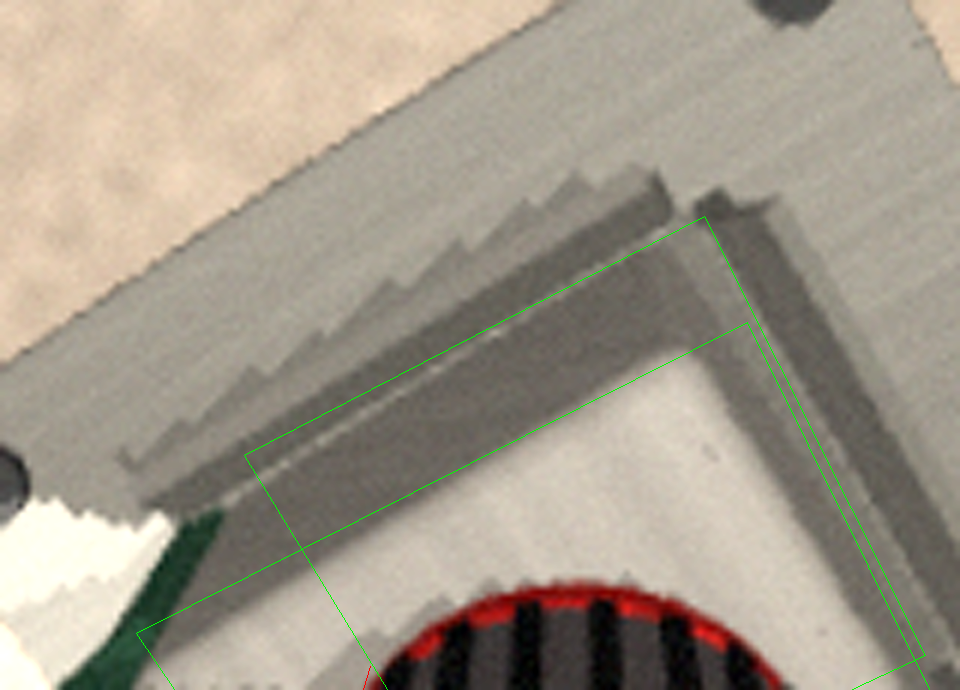

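View pics/w11.png

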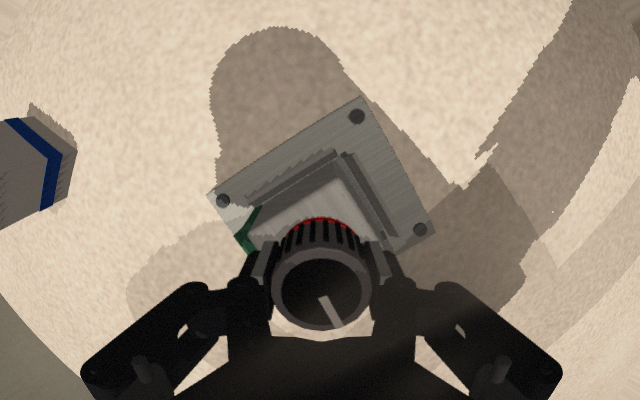

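```bash
cat > rect.py <<'E'
from h import *
import sys
def rect(n,z,cx=.5085,cy=-.1627,half=.07,px=560):
    p,M,P=wload(n); g=(np.arange(px)+.5)/px*2*half-half
    X,Y=np.meshgrid(g,-g) # image right=+x, up=+y
    a=np.radians(-11.5); c,s=np.cos(a),np.sin(a)
    Wx=cx+c*X-s*Y; Wy=cy+s*X+c*Y
    H=np.array(p["hand_eye"]); t=np.stack([Wx,Wy,np.full_like(Wx,z)],-1)-P
    C=((t@M)-H[:3,3])@H[:3,:3]; f=foc(p)
    n_=np.hypot(C[...,0],C[...,1]); th=np.arctan2(n_,-C[...,2])
    u=p["cx"]+f*th*C[...,0]/n_; v=p["cy"]-f*th*C[...,1]/n_
    return cv2.remap(np.ascontiguousarray(p["frame"][:,:,::-1]),u.astype(np.float32),v.astype(np.float32),cv2.INTER_CUBIC)
if __name__=="__main__":
    for n in sys.argv[1:]: 
        a=rect(n,.062)[130:430,130:430]; 
        cv2.imwrite(f"pics/r_{n}.png",np.clip(cv2.resize(a,None,fx=1.3,fy=1.3)*1.6,0,255).astype(np.uint8))
E
python3 rect.py w10 w11; python3 -c "
import cv2,numpy as np
cv2.imwrite('pics/r1011.png',np.hstack([cv2.imread('pics/r_w10.png'),cv2.imread('pics/r_w11.png')]))"
```

```text
(no output)
```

View pics/r1011.png

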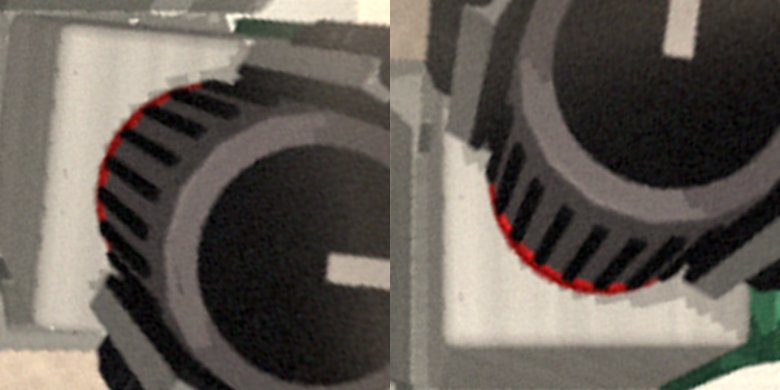

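>>> step_arm(
  commands=[
    {"slide":[0,0,-0.0002],"turn":-0.016},
    {"slide":[0,0,-0.0005],"turn":-0.033},
    {"slide":[0,0,-0.0005],"turn":-0.033},
  ],
)

```text
time_s: 17.65
ee_pos: [0.5099, -0.1631, 0.0766]
ee_rot: [0.001, -0.439, 0.898, -0.001]
contact_force: [2.6, -0.2, 6.1]
finger_gap: 0.0425
```

```bash
python3 -c "
from h import *
rep()
p,M,P=wshot('w12')
"; cat > edge.py <<'E'
from rect import *
def fit(n,r0,r1,c0,c1,ax,z=.062):
    a=cv2.GaussianBlur(cv2.cvtColor(rect(n,z),cv2.COLOR_BGR2GRAY).astype(float),(0,0),1.5)
    pts=[]
    if ax=='v':
        for r in range(r0,r1,3):
            g=np.gradient(a[r])[c0:c1]; k=np.argmax(g); pts.append((c0+k,r))
    else:
        for c in range(c0,c1,3):
            g=-np.gradient(a[:,c])[r0:r1]; k=np.argmax(g); pts.append((c,r0+k))
    pts=np.array(pts,float)
    if ax=='v':
        m=np.ones(len(pts),bool)
        for _ in range(5):
            q=np.polyfit(pts[m,1],pts[m,0],1); d=pts[:,0]-np.polyval(q,pts[:,1]); m=abs(d)<max(1.5,1.5*np.median(abs(d)))
        return np.degrees(np.arctan(q[0])),m.sum(),len(m),np.abs(d[m]).mean()
    else:
        m=np.ones(len(pts),bool)
        for _ in range(5):
            q=np.polyfit(pts[m,0],pts[m,1],1); d=pts[:,1]-np.polyval(q,pts[:,0]); m=abs(d)<max(1.5,1.5*np.median(abs(d)))
        return -np.degrees(np.arctan(q[0])),m.sum(),len(m),np.abs(d[m]).mean()
s=1/1.3; o=130
def q(n,r0,r1,c0,c1,ax):print(n,ax,fit(n,*[int(o+s*t) for t in(r0,r1,c0,c1)],ax))
if __name__=="__main__":
    q('w9',50,300,15,80,'v');q('w10',50,300,15,80,'v')
    for n in('w11','w12'):
        q(n,170,320,30,90,'v'); q(n,330,370,75,320,'h')
E
python3 edge.py; python3 rect.py w12 w9; python3 -c "
import cv2,numpy as np
cv2.imwrite('pics/r912.png',np.hstack([cv2.imread('pics/r_w9.png'),cv2.imread('pics/r_w12.png')]))"
```

```text
t 17.65 p [ 0.5099 -0.1631  0.0766] yaw -127.9 tilt 0.15 j [ 0.06  0.3  -0.5   0.   -0.77 -0.72] F [ 2.6 -0.2  6.1] T [-0.202 -0.354  0.021] gap 0.0425
w9 v (np.float64(-3.776967997495866), np.int64(62), 64, np.float64(0.6479436103434489))
w10 v (np.float64(-5.282524731409434), np.int64(59), 64, np.float64(0.5829068875168419))
w11 v (np.float64(0.2203672961231694), np.int64(39), 39, np.float64(0.3679815910585135))
w11 h (np.float64(0.23600357045382225), np.int64(62), 63, np.float64(0.2612517539234419))
w12 v (np.float64(0.042527223947650655), np.int64(39), 39, np.float64(0.25909893075885587))
w12 h (np.float64(0.18516110834455277), np.int64(62), 63, np.float64(0.28720651871059905))
```

View pics/r912.png

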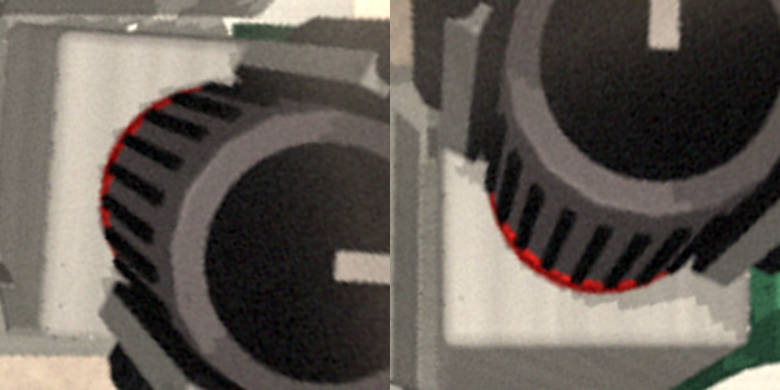

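```bash
python3 -c "
from h import *
p,M,P=wload('w10');a=p['frame'][270:335,270:375]
b=wload('w12')[0]['frame'][270:335,270:375]
c=wload('w3')[0]['frame'][270:335,270:375]
def ang(x):
    m=(x.min(2)>90).astype(np.uint8); n,l,s,ce=cv2.connectedComponentsWithStats(m[20:60,40:80].copy()); k=1+np.argmax(s[1:,4]); 
    y,xx=np.where(l==k); w,v=np.linalg.eigh(np.cov(xx,y)); return np.degrees(np.arctan2(v[1,1],v[0,1])),s[k,4],ce[k]
print(ang(c),ang(a),ang(b))
p=get_image('scene'); save(p,'scene_f')
cv2.imwrite('pics/scene_fc.png',cv2.resize(p['frame'][100:380,180:460,::-1],None,fx=2,fy=2,interpolation=cv2.INTER_CUBIC))
rep()
for l in ['amber_jar','bowl','carton']:
  print(l,[(r['uv'],round(r['score'],2)) for r in finder.place_of(p,l)[:1]])
"
```

```text
(np.float64(54.676774581931554), np.int32(327), array([22.89602446, 24.50152905])) (np.float64(55.43577011274044), np.int32(326), array([23.37116564, 24.50920245])) (np.float64(55.675370710487414), np.int32(333), array([22.81081081, 24.46846847]))
t 17.75 p [ 0.5099 -0.1632  0.0766] yaw -127.9 tilt 0.15 j [ 0.06  0.3  -0.5   0.   -0.77 -0.72] F [ 1.5 -0.9  6.4] T [-0.143 -0.364  0.024] gap 0.0426
amber_jar [([294.5, 257.3], 0.78)]
bowl [([411.4, 355.8], 0.74)]
carton [([238.5, 154.8], 0.67)]
```

View pics/scene_fc.png

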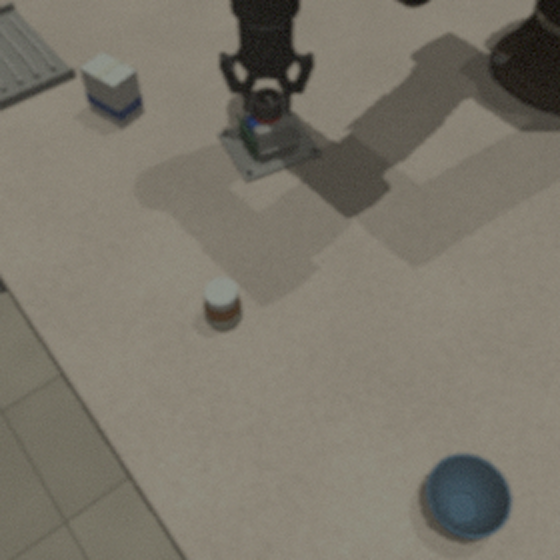

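```bash
python3 -c "
from h import *
print(order.job_done()); rep()"
```

```text
the job is handed in; nothing more can be done
None
the job is handed in; nothing more can be done
```

The canister is in the nest with its blue-striped side against the green plate. Its lid is backed off a quarter turn from the stop, and the gripper is still holding it. The arm clock read 17.75 s just before hand-in, against the 58 s limit.

- **Placing:** I picked the canister up by its lid, turned it about 148° clockwise and lowered it into the nest until it touched the floor at the expected height. The gripper stayed within about 0.15° of vertical at every reading.
- **Tightening:** I turned the lid clockwise until the wrist torque rose to about 0.74 N m, well above the thread's 0.06 N m. I took that as the hard stop. I followed the thread down as it turned.
- **Backing off:** I turned the lid back 95.7°. The canister twisted 5.4° in the pocket at first, then held still. That leaves the lid about 90.3° unscrewed relative to the canister, by edges measured in the pictures before and after.
- **Last checks:** The pointer stayed put in the gripper to within about 1°, so the lid did not slip. The canister is within about 0.3° of square to the nest, with about 6 N of downward push. The jar, bowl and carton look untouched in the final scene picture.

**What disagreed:**
- The canister's starting angle to the nest measured about 2.6 rad, outside the stated 0.5 to 2 rad. I went by the stripe and the green plate as seen.
- Lid angles taken from the pointer alone read about 2° lower throughout (-2° at the stop, 88° at the end). The difference between the two still gives 90.3°.
- The top and scene cameras and a network estimate put the nest up to 10 mm apart, so I used a fit in the wrist camera picture instead.

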